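Set and teach the label trigger eye

TASK

Set up the yellow-capped trigger eye for a new tape: gently push it along its rail, without gripping it, until its lens is in line with the middle of the tape lane of the white guide rollers, and then press the blue teach button fully in. Then point at the lens with the fingertips, straight down from just above it, and stay there for two seconds so that the eye learns them; never touch the lens. Finally draw the hand well back from the eye, with nothing picked up and everything else, the other buttons included, left alone.

Things in the scene. Friction and masses are not known exactly. Their poses are not given: they have to be found in the camera images.
- frame: Fixed slotted-aluminium frame, 260 x 440 mm. Origin on the table under its centre; x away from the robot along the tape's path, y along the sensor rail (30 mm square, 440 long, at x 0, top at z 85 mm). 12 mm shafts along y at x +-100, axis z 115, between black bearing blocks at y +-200 (tops z 133). Side profiles at y +-200, tops z 55.
- guides: The two white guide rollers, alike, one on each shaft (frame x -100 and +100 mm), both at the same place along the shafts. Each is 60 mm long: a 52 mm diameter flange at each end, a 40 mm wide tape lane (36 mm diameter) between. Fixed. Origin midway between the two rollers, on the lane's middle, z 115 mm; axes as the frame's.
- eye: Yellow-capped trigger eye on its saddle, sliding along the rail (frame y -110 to +150 mm); 2 to 3 N moves it and it stays where left. Starts on the +y side of the guides. Origin under its centre at rail top (z 85 mm). Flat pushing faces (saddle and steel bracket, 40 mm wide, z 86 to 116) look to +y and -y, 23 mm from the origin; the cap on top reaches z 118.
- lens (a point): Middle of the lens of the yellow-capped eye, a dark red disc 18 mm across with its rim, looking straight up at the centre of the cap. The point is the middle of its top face, z 120 mm, 35 mm above the eye's origin. It sees a fingertip held 5 to 40 mm above it.
- blue_lens (a point): Middle of the lens of the other eye, blue-capped and otherwise alike, fixed on the same rail at frame y = -165 mm, lens at z 120 mm. Not the one meant.
- station: Fixed grey three-button station, 180 x 80 x 50 mm, origin under its centre; buttons in a row along its x axis: red at -55 mm, blue (teach) at 0, green at +55 mm.
- btn_teach (a joint): Blue teach button: 0 when up, 0.006 m when fully in; springs back; about 5 N presses it home.
- btn_teach_top (a point): Middle of the top face of the blue teach button (28 mm diameter, pressed straight down).
- btn_red (a joint): Red button, same size, not to be pressed (m, 0 up).
- btn_green (a joint): Green button, same size, not to be pressed (m, 0 up).
- roll_white: White label roll lying flat, 90 mm diameter, 38 mm bore, 40 mm high; origin under its centre. Loose.
- roll_brown: Copper-brown label roll lying flat, 100 mm diameter, 40 mm bore, 30 mm high; origin under its centre. Loose.
- core: Brown cardboard ribbon core standing upright between the tape frame and the button station, 32 mm diameter, 110 mm tall; origin under its centre. Loose.
- bottle: Clear cleaner bottle with a blue cap, 60 mm diameter, 150 mm tall; origin under its centre. Loose.
- driver: Screwdriver with a green handle lying on the table near the robot, 180 mm long; origin on its underside. Loose.
- reader: Yellow and black code reader head standing loose, 66 x 58 x 62 mm; origin under its centre. Loose.
- scanner: Grey and white hand scanner lying flat, 145 x 64 x 34 mm; origin under its centre. Loose.
Mind the look-alikes: they are no part of the job. What is shaped like the scanner but green or purple is not meant.

How it is judged:
By the outcome, as a careful person would: the job done as asked, in the order asked, and still so for the second after the job is handed in, with the robot touching nothing.
It also fails if it takes over 67 s, if anything falls off the work surface, if the arm or the gripper's body presses on something with over 40 N, if the wrist force passes 120 N, or if a joint passes its speed limit or range.

ROBOT

A 6-joint arm with a two-finger parallel gripper is mounted at the origin on the work surface. World frame = base frame: x ahead of the robot, y to its left, z up, the work surface at z = 0. Lengths are in m, angles in rad, forces in N, time in s.
With the tool pointing down it reaches from about 0.3 to 0.85 m from the base axis. Payload 5.4 kg.
Tool frame: the origin (TCP) lies between the finger pads, 19 mm behind the fingertips; this is the grasp point; z points along the fingers, y is the line along which they close (so a half turn about z gives the same grasp; the last joint's range is limited). The gripper opens to 85 mm and grips with 20 to 120 N. Pads are 22 mm wide; open, the fingers measure 114 mm over their backs; the gripper's body (76 mm by 85 mm) begins 54 mm behind the grasp point. The pads swing forward as they close: fully open they stand 13 mm farther back than shut.
Start: joints at [-1.331, 0.158, 1.597, -0, 1.386, -0.21], TCP at [0.25, -0.518, 0.25] pointing down, gripper open.
Joint ranges: [-2.91, 2.91], [-0.94, 2.29], [0.18, 2.7], [-1.29, 4.43], [0.17, 2.64], [-3, 3]. Speed limits (rad/s): [2.57, 2.57, 3.14, 3.14, 3.14, 3.14].

INTERFACE

Orientations are given as [roll, pitch, yaw] about the fixed x, y, z axes, in that order (R = Rz(yaw) Ry(pitch) Rx(roll)).
In Python, from plant import ctrl, viewer, sign_off, get_time, get_joints, get_qvel, get_joint_efforts, get_tool_pos, get_orientation, get_ft_force, get_torque, get_opening, get_grasp_force gives the robot as it stands. Calls block until the motion is done:
- ctrl.goto(position, orientation): joint-space move of the TCP to a pose.
- ctrl.servo_line(position, ori=None, velocity=0.15): straight line of the TCP; ori=None keeps the orientation; velocity is the mean speed in m/s.
- ctrl.move_j(angles): joint-space move.
- ctrl.gripper_open() and ctrl.close_gripper(grip_force=None): open the fingers fully, or close them until they stop; grip_force is the grip in N (None keeps the last).
- ctrl.pause(seconds).
- ctrl.inverse_kinematics(position, orientation): joint angles nearest the present ones, or None.
- viewer.camera(name): name is "side" or "top"; returns the picture (400x640x3 uint8, red, green, blue); there is no depth.
- viewer.calibration(name): a dict with "intrinsics" (3x3 intrinsics, pixels), "rvec" (rotation vector, rad) and "tvec" (3), from world to camera coordinates, as OpenCV has them. Camera axes: x right, y down, z forward; pixel columns grow to the right and rows downward; lengths in m; the calibration is good to about 2 mm. A picture is of the moment at which its call begins. calibration takes no time and is no camera call.
A pose or a line that the arm cannot do raises ctrl.PlanningError and nothing moves.
- sign_off(): hands the job in; it is judged then, once.
Readings, each from a call of its own:
- get_time(): time.
- get_joints(): joint angles.
- get_qvel(): joint speeds.
- get_joint_efforts(): joint torques, N m.
- get_tool_pos(): TCP position.
- get_orientation(): TCP orientation.
- get_ft_force(): force on the tool from outside, world axes, zero at the start.
- get_torque(): the same for the moment, N m.
- get_opening(): finger opening in m.
- get_grasp_force(): force on a finger pad.
Only numpy, scipy, OpenCV 4.12 (cv2) and the standard library are available. Lean on these libraries where they do the work, as an engineer would, in place of code of your own. Each camera call takes 0.05 s, during which the arm holds its last target. There are 200 camera calls.

## Working session

There is one attempt and no reset: what is moved stays moved. The work goes in short steps, each a Python script; the robot and the scene stay as the last script left them, time stands still between calls to the robot, and variables do not carry over. Pictures are saved under pics/ and viewed, at most 10 in all, crops included, and the job is handed in when it is done.

```bash
mkdir -p pics; ls
python3 - <<'E'
from plant import *
import cv2,numpy as np
for n in("top","side"):
    im=viewer.camera(n); cv2.imwrite(f"pics/{n}0.png",im[:,:,::-1])
    c=viewer.calibration(n); R=cv2.Rodrigues(np.array(c["rvec"],float))[0]; print(n,c["intrinsics"],-R.T@np.array(c["tvec"]).ravel(),R[2])
print(get_time(),get_orientation())
E
```

```text
pics
top [[428.54125901   0.         315.58017207]
 [  0.         428.54125901 191.81280037]
 [  0.           0.           1.        ]] [0.44575157 0.03082209 1.59195936] [ 0.04885941  0.01389096 -0.99870907]
side [[374.86173068   0.         316.1772808 ]
 [  0.         374.86173068 209.95680371]
 [  0.           0.           1.        ]] [0.06732372 0.80029821 0.64451958] [ 0.44402549 -0.7280945  -0.52222577]
0.1 [-3.13992008e+00 -3.23226685e-04  4.49845926e-01]
```

View pics/top0.png

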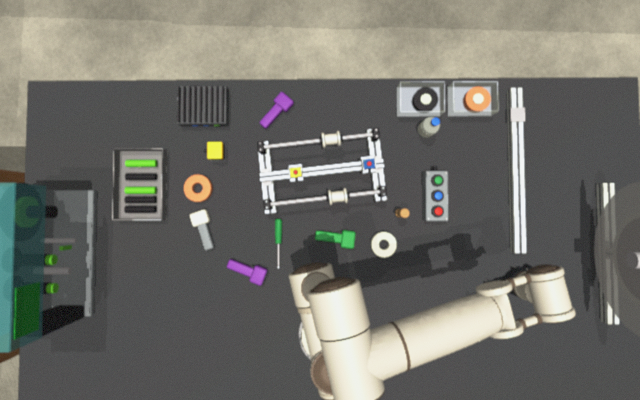

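View pics/side0.png

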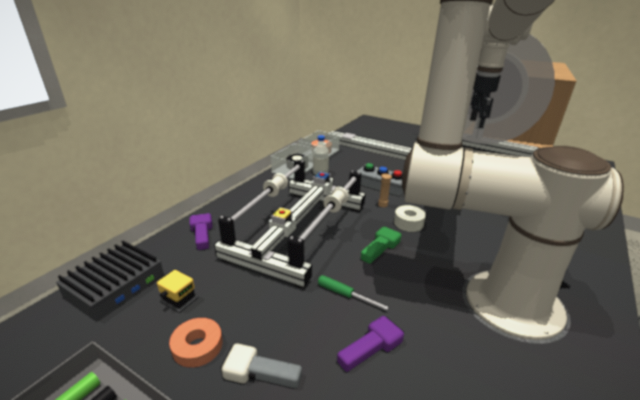

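The top view (up = +x, left = +y) shows the yellow eye near (296,172), the blue eye near (370,163), the rollers at (331,139) and (338,197), and the station at (437,196) with blue in the middle. The core is at (403,213) and the bottle at (429,126). The side view shows the same layout. I'll zoom in on the frame and station.

```bash
cat > h.py <<'E'
from plant import *
import cv2,numpy as np
def cal(n):
    c=viewer.calibration(n); return np.array(c["intrinsics"]),np.array(c["rvec"],float).reshape(3),np.array(c["tvec"],float).reshape(3)
def ray(n,uv,z):
    K,r,t=cal(n);R=cv2.Rodrigues(r)[0];o=-R.T@t;d=R.T@np.linalg.inv(K)@np.array([*uv,1.]);return o+d*(z-o[2])/d[2]
def proj(n,p):
    K,r,t=cal(n);return cv2.projectPoints(np.array(p,float).reshape(-1,1,3),r,t,K,None)[0][:,0]
def blobs(im,hl,hh,roi,smin=110,vmin=60,amin=6):
    x0,y0,x1,y1=roi;h=cv2.cvtColor(im[y0:y1,x0:x1],cv2.COLOR_RGB2HSV)
    m=cv2.inRange(h,(hl,smin,vmin),(hh,255,255));n,l,s,c=cv2.connectedComponentsWithStats(m)
    return [(np.round(c[i]+[x0,y0],2),s[i]) for i in range(1,n) if s[i,4]>=amin]
E
python3 - <<'E'
from h import *
im=cv2.imread("pics/top0.png");s=cv2.imread("pics/side0.png")
cv2.imwrite("pics/topz.png",cv2.resize(im[120:220,250:390],None,fx=5.5,fy=5.5,interpolation=cv2.INTER_CUBIC))
cv2.imwrite("pics/sidez.png",cv2.resize(s[130:290,210:410],None,fx=3.7,fy=3.7,interpolation=cv2.INTER_CUBIC))
for n,a,rois in(("top",im,[(280,160,310,185),(355,150,385,175),(425,170,450,220)]),("side",s,[(265,200,300,230),(310,165,335,190),(355,158,410,188)])):
    a=a[:,:,::-1].copy()
    for r in rois:
        for nm,hl,hh in(("yel",20,35),("blu",105,130),("red",0,8),("grn",45,80)):
            for c,st in blobs(a,hl,hh,r): print(n,nm,c,st,)
E
```

```text
top yel [295.13 172.09] [10  8 11 10 77]
top red [295.14 171.86] [14 11  3  3  7]
top blu [369.13 164.  ] [ 9  9 11 10 55]
top blu [437.95 195.23] [ 9 21  9  9 64]
top red [438.03 211.  ] [ 9 37  9  9 64]
top grn [437.71 179.71] [ 9  6  8  8 52]
side yel [282.06 212.87] [  8   8  18  11 110]
side red [281.5  211.67] [15 11  4  2  6]
side blu [325.  176.1] [11  9  7  5 20]
side blu [382.74 168.81] [24  8  8  7 42]
side red [397.35 172.65] [39 12  8  7 48]
side grn [369.   165.52] [11  5  7  6 29]
```

View pics/topz.png

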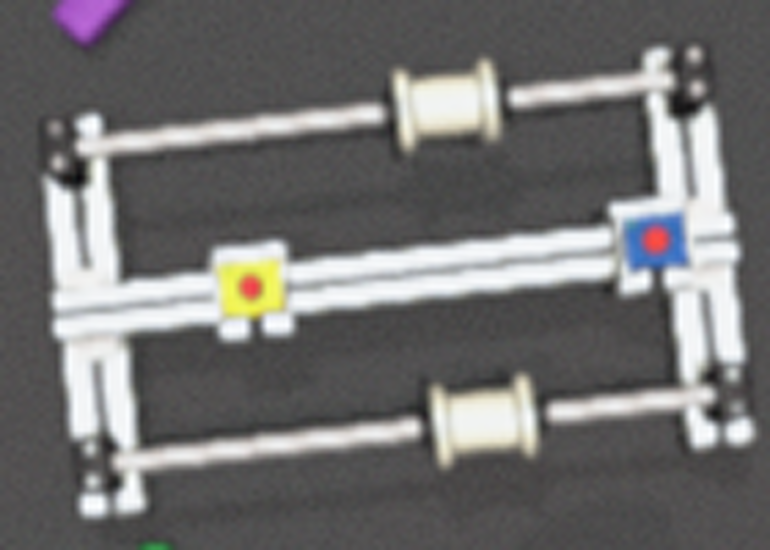

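View pics/sidez.png

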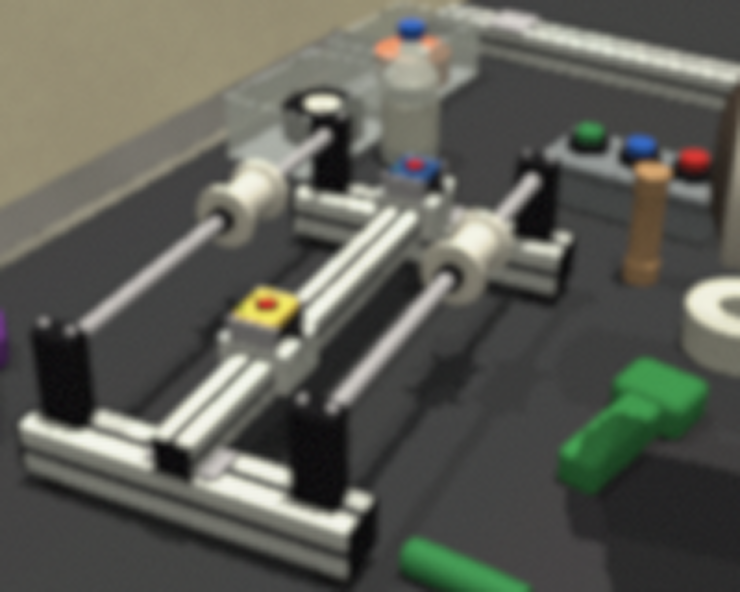

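The crops show the yellow eye's lens at (295.1,172), the blue eye at (369.1,164), and the two cream rollers, which dark hubs separate from their shafts. Next I'll measure the rollers and solve for positions.

```bash
cat > m.py <<'E'
from h import *
def roller(im,roi):
    x0,y0,x1,y1=roi;g=im[y0:y1,x0:x1].astype(float)
    m=((g.min(2)>120)).astype(np.uint8);n,l,s,c=cv2.connectedComponentsWithStats(m);i=1+s[1:,4].argmax()
    (cx,cy),wh,a=cv2.minAreaRect(np.argwhere(l==i)[:,::-1].astype(np.float32)); 
    return c[i]+[x0,y0],np.array([cx+x0,cy+y0]),wh,s[i]
def wcol(im,roi,f):
    x0,y0,x1,y1=roi;g=im[y0:y1,x0:x1].astype(float);w=np.clip(f(g[...,0],g[...,1],g[...,2]),0,None)
    yy,xx=np.mgrid[y0:y1,x0:x1];return np.array([(w*xx).sum(),(w*yy).sum()])/w.sum()
yel=lambda r,g,b:np.where(np.minimum(r,g)-b>50,np.minimum(r,g)-b,0)
red=lambda r,g,b:np.where(r-np.maximum(g,b)>60,r-np.maximum(g,b),0)
blu=lambda r,g,b:np.where(b-r>50,b-r,0)
E
python3 - <<'E'
from m import *
im=cv2.imread("pics/top0.png")[:,:,::-1].copy();s=cv2.imread("pics/side0.png")[:,:,::-1].copy()
for n,roi in(("far",(318,128,346,150)),("near",(324,186,354,208))):
    a,b,wh,st=roller(im,roi);print(n,a,b,wh,st,ray("top",a,.115),ray("top",b,.115))
P={}
for n,f,roi,z in(("yelcap",yel,(282,160,308,185),.118),("yellens",red,(282,160,308,185),.12),("bluelens",red,(357,152,382,176),.12),("bluecap",blu,(357,152,382,176),.118)):
    c=wcol(im,roi,f);print(n,c,ray("top",c,z))
for nm,c in(("blue",(437.95,195.23)),("red",(438.03,211)),("green",(437.71,179.71))):print(nm,ray("top",c,.06))
def tri(a,b):
    Ps=[]
    for n in("top","side"):
        K,r,t=cal(n);Ps.append(K@np.c_[cv2.Rodrigues(r)[0],t])
    X=cv2.triangulatePoints(*Ps,np.array(a,float),np.array(b,float)).ravel();return X[:3]/X[3]
print("tri blue",tri((437.95,195.23),(382.74,168.81)),"red",tri((438.03,211),(397.35,172.65)))
c=wcol(s,(268,203,297,228),red);print("tri ylens",tri(wcol(im,(282,160,308,185),red),c),ray("side",c,.12))
c=wcol(s,(312,165,334,185),red);print("tri blens",tri(wcol(im,(357,152,382,176),red),c),ray("side",c,.12))
for n,roi in(("far",(262,168,290,200)),("near",(322,186,350,216))):
    r=roller(s,roi);print(n,r[0],r[3],ray("side",r[0],.115))
print(get_tool_pos())
E
```

```text
far [330.84792627 138.52534562] [330.86923313 138.45384598] (13.271716117858887, 18.729244232177734) [  3   3  20  16 217] [ 0.70297529 -0.00211166  0.115     ] [ 0.70322485 -0.00218666  0.115     ]
near [337.64444444 196.        ] [337.63100433 195.9825325 ] (14.141517639160156, 19.09765625) [  4   2  20  17 225] [ 0.50330589 -0.02465504  0.115     ] [ 0.50336629 -0.02460905  0.115     ]
yelcap [295.21815685 172.14134561] [0.58612092 0.12148052 0.118     ]
yellens [295.08484409 171.70485859] [0.58744313 0.12181724 0.12      ]
bluelens [368.73892774 163.26573427] [ 0.61560155 -0.13208462  0.12      ]
bluecap [368.83405581 163.78285018] [ 0.61403953 -0.13261796  0.118     ]
blue [ 0.50705724 -0.38397436  0.06      ]
red [ 0.45091416 -0.38333013  0.06      ]
green [ 0.56250939 -0.38403715  0.06      ]
tri blue [ 0.50752381 -0.38231295  0.06516187] red [ 0.45145519 -0.38179742  0.06492932]
tri ylens [0.58815022 0.12227972 0.11731739] [0.58615161 0.12600716 0.12      ]
tri blens [ 0.61627495 -0.1320252   0.1182165 ] [ 0.61505379 -0.12858569  0.12      ]
far [279.38732394 176.41197183] [  5   0  23  21 284] [ 0.72197662 -0.04685449  0.115     ]
near [338.69874477 192.56903766] [  6   0  22  17 239] [ 0.51370494 -0.05692004  0.115     ]
[ 0.24985943 -0.51731118  0.24911112]
```

```bash
cat >> h.py <<'E'
YAW=.1113; ex=np.array([np.cos(YAW),np.sin(YAW),0]); ey=np.array([-np.sin(YAW),np.cos(YAW),0])
MID=np.array([.60314,-.01338,0]); L0=np.array([.58744,.12182,0])
# rail point at lane-relative coordinate s along frame y
def rail(s,z): return L0+ey*(s-(L0-MID)@ey)+[0,0,z]
E
python3 - <<'E'
from h import *
print((L0-MID)@ey,rail(0,.1))
for y in(YAW-np.pi/2,YAW+np.pi/2):
    print(y,[ctrl.inverse_kinematics(list(p),[np.pi,0,y]) for p in(rail(.195,.24),rail(.195,.114),rail(.03,.114))])
    print(ctrl.inverse_kinematics([.507,-.383,.1],[np.pi,0,y]))
E
```

```text
0.1361072607665357 [ 0.60255748 -0.0134451   0.1       ]
-1.4594963267948966 [None, None, array([-1.74064720e-01,  3.57042395e-01,  1.64138671e+00, -4.44089210e-16,
        1.14316354e+00,  2.85622793e+00])]
[-8.36800557e-01  4.58237770e-01  1.53695252e+00 -4.44089210e-16
  1.14640236e+00  2.19349210e+00]
1.6820963267948965 [array([ 1.02607097e-01,  2.50498283e-01,  1.51046874e+00, -4.44089210e-16,
        1.38062563e+00, -8.69290344e-03]), array([ 1.02607097e-01,  3.77518319e-01,  1.61465542e+00, -4.44089210e-16,
        1.14941891e+00, -8.69290344e-03]), array([-0.17406472,  0.3570424 ,  1.64138671,  0.        ,  1.14316354,
       -0.28536472])]
[-0.83680056  0.45823777  1.53695252  0.          1.14640236 -0.94810056]
```

Run:
```python
from h import *
O=[np.pi,0,YAW+np.pi/2]
ctrl.close_gripper(20)
ctrl.goto(list(rail(.195,.20)),O); print(get_time())
ctrl.servo_line(list(rail(.195,.114)),velocity=.1); f0=get_ft_force();print(f0,get_tool_pos(),get_opening())
for s in(.168,.12,.08,.049):
    ctrl.servo_line(list(rail(s,.114)),velocity=.06);print(s,np.round(get_ft_force(),2))
ctrl.servo_line(list(rail(.06,.114)),velocity=.08)
ctrl.servo_line(list(rail(.14,.20)),velocity=.2)
im=viewer.camera("top");cv2.imwrite("pics/top1.png",im[:,:,::-1])
cv2.imwrite("pics/top1z.png",cv2.resize(im[120:220,250:390],None,fx=5.5,fy=5.5,interpolation=cv2.INTER_CUBIC)[:,:,::-1])
print(get_time())
```

```text
3.6
[-0.09182354  0.41496962 -0.50358124] [0.58156687 0.18042145 0.11489273] 5.256462850671557e-05
0.168 [-0.84  0.44 -0.14]
0.12 [ 0.21 -0.42  0.2 ]
0.08 [ 0.51  0.04 -0.1 ]
0.049 [0.44 0.61 0.27]
8.7083
```

View pics/top1z.png

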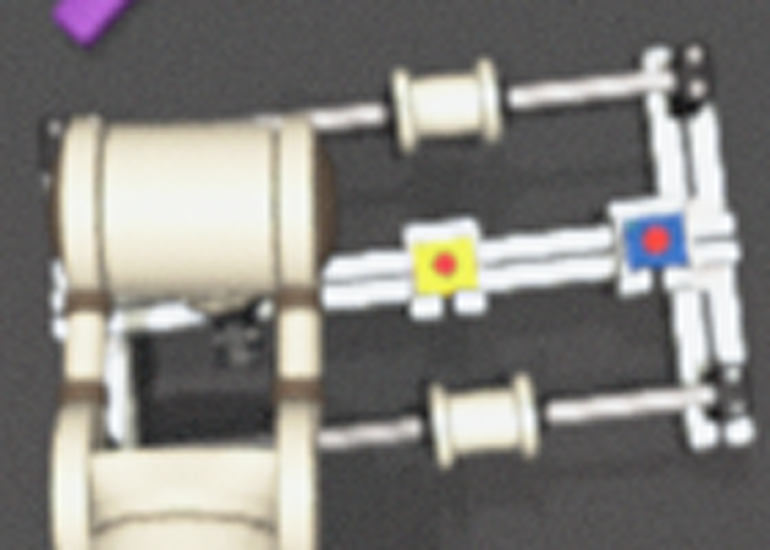

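The eye has slid and stays on the rail, with its lens at about pixel (331,168). I'll measure what's left, finish the push and re-measure.

```bash
cat >> m.py <<'E'
def eye_s(n=4,roi=(320,157,347,181)):
    out=[]
    for _ in range(n):
        im=viewer.camera("top")
        m=(ray("top",roller(im,(318,128,346,150))[1],.115)+ray("top",roller(im,(324,186,354,208))[1],.115))/2
        l=ray("top",wcol(im,roi,red),.12);c=ray("top",wcol(im,roi,yel),.118);b=ray("top",wcol(im,(357,152,382,176),red),.12)
        out.append([(l-m)@ey,(c-m)@ey,(m-b)@ey,(l-b)@ey,*l[:2]])
    out=np.array(out);print(np.round(out.mean(0),4),np.round(out.std(0),4));cv2.imwrite("pics/last.png",im[:,:,::-1]);return out.mean(0)
E
python3 - <<'E'
from m import *
a=eye_s(); d=a[:2].mean(); print(d)
assert .005<d<.03
ctrl.servo_line(list(rail(.062,.114)),velocity=.2)
ctrl.servo_line(list(rail(.049-d+.0003,.114)),velocity=.04); print(get_tool_pos(),rail(.049-d+.0003,.114))
ctrl.servo_line(list(rail(.05,.114)),velocity=.1)
ctrl.servo_line(list(rail(.13,.20)),velocity=.2)
eye_s();print(get_time())
E
```

```text
[ 1.330e-02  1.370e-02  1.193e-01  1.326e-01  6.014e-01 -3.000e-04] [0.0001 0.0001 0.0001 0.     0.     0.    ]
0.013511380140428426
[0.59838077 0.02181994 0.11374663] [0.59858243 0.02212208 0.114     ]
[ 0.0008  0.0014  0.1192  0.12    0.6025 -0.0128] [0.     0.0001 0.     0.     0.0001 0.0001]
11.675
```

Run:
```python
from m import *
ctrl.servo_line(list(rail(.055,.114)),velocity=.2)
ctrl.servo_line(list(rail(.0351,.114)),velocity=.03); print((get_tool_pos()-MID)@ey)
ctrl.servo_line(list(rail(.05,.114)),velocity=.1)
ctrl.servo_line(list(rail(.08,.22)),velocity=.2)
ctrl.goto([.507,-.383,.15],[np.pi,0,YAW+np.pi/2]);print(get_time())
eye_s(6)
im=cv2.imread("pics/last.png");cv2.imwrite("pics/lz.png",cv2.resize(im[110:230,250:460],None,fx=3.8,fy=3.8,interpolation=cv2.INTER_CUBIC))
```

```text
0.035051732957552977
15.9
[ 6.000e-04  5.000e-04  1.193e-01  1.199e-01  6.024e-01 -1.300e-02] [0.0001 0.0001 0.0001 0.     0.0001 0.0001]
```

View pics/lz.png

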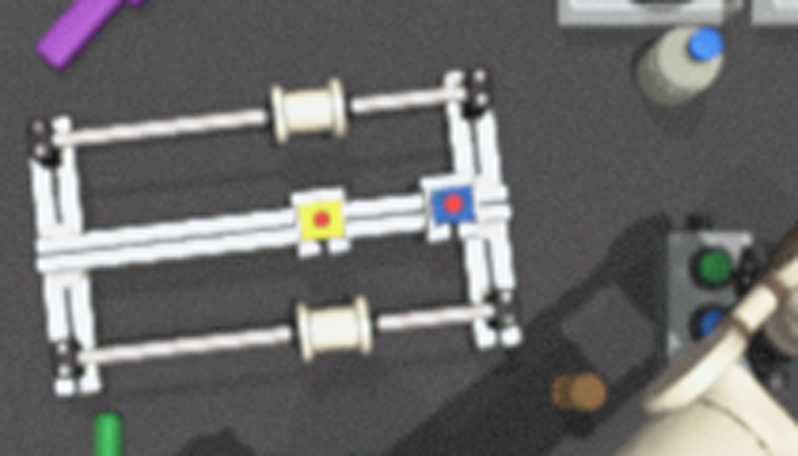

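The lens is within 0.6 mm of the lane middle, and the core is upright and clear of the arm. Next I press the blue button, watching the force.

Run:
```python
from h import *
b=[.5075,-.3832]
ctrl.servo_line([*b,.10],velocity=.1); ctrl.pause(.1)
f0=get_ft_force()[2]; z=.092
while z>.06:
    ctrl.servo_line([*b,z],velocity=.04); f=get_ft_force()[2]-f0; print(round(z,4),round(get_tool_pos()[2],4),round(f,1))
    if f>9: break
    z-=.001
ctrl.pause(.3);print(get_ft_force(),get_time())
```

```text
0.092 0.0916 -1.2
0.091 0.091 0.2
0.09 0.0903 1.3
0.089 0.0893 1.3
0.088 0.0882 3.3
0.087 0.0872 2.5
0.086 0.0862 3.9
0.085 0.0852 4.4
0.084 0.0847 7.1
0.083 0.0846 11.7
[-1.33476746  2.69594182 13.51087368] 19.85
```

The button travelled 6 mm and then hit its stop, so it's fully in. Next I raise the hand, point at the lens, hold, and draw back.

Run:
```python
from m import *
O=[np.pi,0,YAW+np.pi/2]
ctrl.servo_line([.5075,-.3832,.22],velocity=.15)
L=[.6025,-.0130]
ctrl.goto([*L,.22],O)
ctrl.servo_line([*L,.157],velocity=.08); ctrl.pause(.2)
cv2.imwrite("pics/pt.png",cv2.resize(viewer.camera("side")[100:260,210:410],None,fx=3.7,fy=3.7,interpolation=cv2.INTER_CUBIC)[:,:,::-1])
print(get_tool_pos(),get_orientation(),get_time())
ctrl.pause(2.8); print(get_ft_force(),get_time())
```

```text
[ 0.60280936 -0.01307958  0.15755202] [3.14064337e+00 3.05660770e-04 1.68208469e+00] 23.5333
[-0.34848617 -0.56251146 -0.15184247] 26.3333
```

View pics/pt.png

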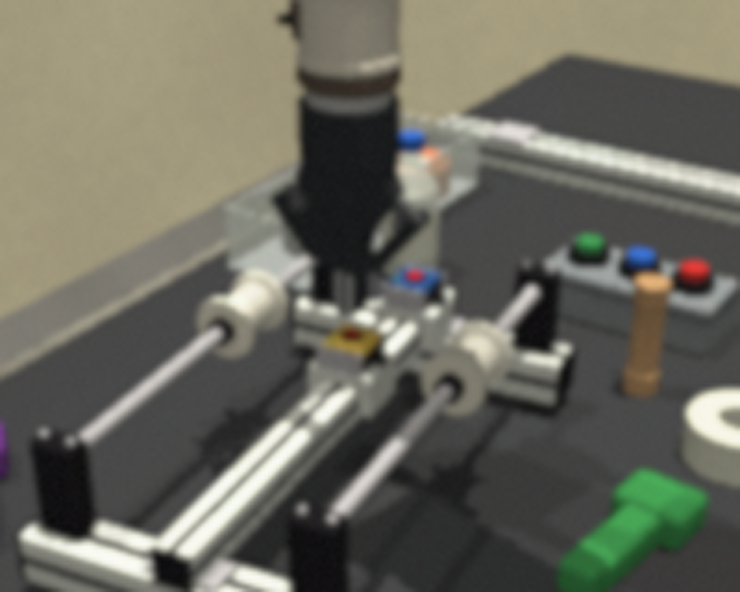

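The closed fingertips end just above the dark red lens (crop tips at (346,305), lens at (350,335)) with a clear gap, and the hold lasted 2.8 s. Now the hand draws back.

Run:
```python
from m import *
ctrl.servo_line([.6025,-.0130,.25],velocity=.15)
ctrl.goto([.30,-.42,.28],[np.pi,0,.45]);ctrl.pause(.3)
eye_s(4);print(get_time(),get_tool_pos())
cv2.imwrite("pics/fin.png",cv2.imread("pics/last.png"))
```

```text
[ 6.000e-04  5.000e-04  1.193e-01  1.199e-01  6.024e-01 -1.290e-02] [0.0001 0.0001 0.0001 0.     0.0001 0.0001]
29.4417 [ 0.30008572 -0.4199545   0.2799971 ]
```

View pics/fin.png

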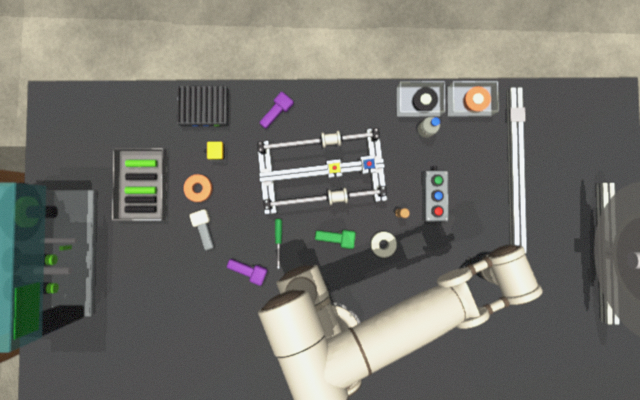

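The eye sits in line with the rollers at (334,168), nothing else has moved, and the hand is well away.

```bash
python3 -c "from plant import *; print(sign_off())"
```

```text
the job is handed in; nothing more can be done
None
```

The job is handed in: the yellow-capped eye's lens measures within about 0.6 mm of the tape lane's middle, the teach button was pressed to its stop, the fingertips held about 18 mm above the lens for 2.8 s, and the hand was drawn well back at about 29 s with nothing else disturbed.

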